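# Lock the craft-paper roll with its pin

## Robot

A 6-joint arm with a two-finger parallel gripper is mounted at the origin on the work surface. World frame = base frame: x ahead of the robot, y to its left, z up, the work surface at z = 0. Lengths are in m, angles in rad, forces in N, time in s.
With the tool pointing down it reaches from about 0.35 to 0.85 m from the base axis. Payload 8.1 kg.
Tool frame: the origin (TCP) lies midway between the tips of the shut fingers; the grasp point (between the pads) lies 19 mm behind it; z points along the fingers, y is the line along which they close (so a half turn about z gives the same grasp; the last joint's range is limited). The gripper opens to 93 mm and grips with 3 to 60 N. Pads are 15 mm wide; open, the fingers measure 128 mm over their backs; the gripper's body (75 mm by 188 mm) begins 65 mm behind the grasp point.
Start: joints at [-1.239, 0.13, 1.488, -0, 1.523, -0.085], TCP at [0.243, -0.549, 0.219] pointing down, gripper open.
Joint ranges: [-2.96, 2.96], [-0.89, 2.26], [0.02, 2.5], [-1.34, 4.48], [0, 2.73], [-2.66, 2.66]. Speed limits (rad/s): [2.39, 2.39, 2.79, 3.14, 3.14, 3.14].

## Interface

Orientations are given as a unit quaternion [w, x, y, z].
In Python, from workcell import * gives the robot as it stands.
- The arm moves only by the tool play_rows, never from a script. Its argument "increments" is a list that holds one entry, the list of rows, each a list of 5 numbers: the opening, from 0 (shut) to 1 (fully open), then the shift along the world's x, y, z in mm, then the turn about the world's z in degrees. In form: [[[hand, dx, dy, dz, turn], ...]]. A call has 1 to 12 rows; each row shifts and turns the commanded pose from where the row before left it; what a row does not reach is not made up. A row lasts 1/8 s, in which the tool goes at most 62.5 mm and 10.7 degrees, less where a joint would pass 70% of its speed; a pose out of reach is approached as far as the arm can. A call is refused whole if a number of a shift passes 62.5 or a number of a turn 10.7, either way. A call with a gripper value outside its range is refused whole. The fingers move at their own pace and stop on an object; "squeeze" is the grip in N (left out, the last holds). Time passes only in rows, so rows that do not move let the fingers close. It gives the time, the measured TCP pose, the force, the opening and the grip force at its end, in the units of the state.
- state(): the state, without advancing time (a new reading comes with each control period).
- get_image(name): name is "scene" or "top" or "wrist"; returns the picture (384x512x3 uint8, red, green, blue); there is no depth.
- camera_model(name): a dict with "vertical_fov" (degrees; the focal length in pixels is half the picture's height over the tangent of half this angle, whatever the lens; pixels are square), "cx", "cy" (the principal point, pixels), "xyz" and "orientation" of the camera in the world. Camera axes: x right, y down, z forward; pixel columns grow to the right and rows downward; lengths in m; the calibration is good to about 2 mm. The wrist camera is an equidistant fisheye: a pixel r from the principal point sees the ray r / f radians off the axis. A picture is of the moment at which its call begins: read the wrist's pose just before it. camera_model takes no time and is no camera call; for the wrist camera it gives the pose at the moment of the call.
- job_done(): hands the job in; it is judged then, once.
The state is a dict: "time": time; "joints": joint angles; "joint_vel": joint speeds; "joint_efforts": joint torques, N m; "tool_pos": TCP position; "orientation": TCP orientation; "force": force on the tool from outside, world axes, zero at the start; "torque": the same for the moment, N m; "finger_gap": opening from 0.0 (shut) to 1.0 (fully open); "finger_force": force on a finger pad.
Only numpy, scipy, OpenCV 4.12 (cv2) and the standard library are available. Lean on these libraries where they do the work, as an engineer would, in place of code of your own. Each camera call takes 0.05 s, during which the arm holds its last target. There are 200 camera calls.

## Task

Lock the paper roll on its stand so it cannot turn: press the flat lever at the end of its shaft down until it lies level on its stop post, which lines up the hole hidden in the shaft, then take the lock pin with the round knob from the wooden rack, push it down through the hole in the top of the metal block, fully home with its flange flat on the block, and let go.

Things in the scene. Friction and masses are not known exactly. Their poses are not given: they have to be found in the camera images.
- lock_pin: Steel lock pin, 0.1 to 0.21 kg, hanging upright in a hole of the wooden rack (top 90 mm above the table, 3 holes 70 mm apart). Round dark knob 26 mm across, 28 tall, on a flange 44 across, 6 thick, over a shank 12 across, 70 long, tapered tip. Origin: centre of the flange's underside, z up: knob 6 to 34 mm above it. Not the knobless flat-capped plug, nor the awl (75 mm wooden handle).
- pin_hole (a point): Centre of the 24 mm square hole in the top of the aluminium pin block (66 x 58 mm, top 104 mm above the table), fixed to the stand. z up; y along the shaft to the paper roll (90 mm across, 75 to 275 mm along y); -x the way the lever points when down. Shaft axis 34 mm below. Its cross-hole is 24 mm: the pin passes within 10 degrees of lever down, else it is blocked. Room below for the whole shank.
- shaft (a joint): Angle of the shaft, rad: 0 when the lever lies level on its stop post (hole lined up), growing as the lever's free end rises, up to 1.1. Starts at 0.45 to 0.9, stays where it is left, turns with 0.25 N m (about 4 N at the lever).
- lever_pad (a point): Middle of the lever's top face, 75 mm out from the shaft axis; moves with the lever, a flat dark steel bar 30 mm wide, 8 thick, reaching 130 mm from the axis. The bar runs at y = -65 mm in the pin hole's axes (side away from the roll). When down, its top is 30 mm below the pin hole's level, 74 mm above the table. Press it straight down from above with closed fingers, 60 mm out from the axis.
There are look-alikes about, which are no part of the job. There is more than one size of the lock_pin; the one meant has the size given above.

How it is judged:
By the outcome, as a careful person would: the job done as asked, in the order asked, and still so for the second after the job is handed in, with the robot touching nothing.
It also fails if it takes over 58 s, if anything falls off the work surface, if the arm or the gripper's body presses on something with over 40 N, if the wrist force passes 120 N, or if a joint passes its speed limit or range.

## Working session

There is one attempt and no reset: what is moved stays moved. The work goes in short steps, Python scripts to look and compute and a tool call to move; the robot and the scene stay as the last step left them, time stands still between calls to the robot, and variables do not carry over. Pictures are saved under pics/ and viewed, at most 10 in all, crops included, and the job is handed in when it is done.

Besides the shell and the picture viewer there is one more tool, called by a JSON object that holds its "fn" and its "kwargs". play_rows: Moves the arm, as the interface text tells. Its arguments: {"type":"object","properties":{"increments":{"type":"array"},"squeeze":{"type":"number"}},"required":["increments"]}

```bash
mkdir -p pics; cat > h.py <<'E'
from workcell import *
import numpy as np, cv2
from scipy.spatial.transform import Rotation as R
def cam(n):
    c=camera_model(n); q=c["orientation"]
    return c,R.from_quat([q[1],q[2],q[3],q[0]]).as_matrix(),np.array(c["xyz"])
def ray(n,u,v,m=None):
    c,Rm,p=m or cam(n); f=192/np.tan(np.radians(c["vertical_fov"])/2)
    x,y=u-c["cx"],v-c["cy"]
    if n=="wrist":
        r=np.hypot(x,y)+1e-9; t=r/f; d=np.array([np.sin(t)*x/r,np.sin(t)*y/r,np.cos(t)])
    else: d=np.array([x/f,y/f,1.])
    return p,Rm@d
def atz(n,u,v,z,m=None):
    p,d=ray(n,u,v,m); return p+d*(z-p[2])/d[2]
def save(n,name,crop=None,s=1):
    im=get_image(n)[:,:,::-1]; cv2.imwrite("pics/raw_"+name,im)
    if crop: im=im[crop[1]:crop[3],crop[0]:crop[2]]
    cv2.imwrite("pics/"+name,cv2.resize(im,None,fx=s,fy=s,interpolation=cv2.INTER_CUBIC))
E
python3 - <<'E'
from h import *
save("scene","s1.png",None,1.5);save("top","t1.png",None,1.5)
for n in("scene","top","wrist"):print(camera_model(n))
print(state())
E
```

```text
{'vertical_fov': 53.1125170103609, 'cx': 250.75887986333194, 'cy': 189.9242055755872, 'xyz': array([ 0.95904774, -0.36395939,  0.80590171]), 'orientation': array([-0.29188772,  0.82589932,  0.45317479, -0.16530119])}
{'vertical_fov': 54.09636101334823, 'cx': 260.06115710812816, 'cy': 191.63509755659277, 'xyz': array([ 0.32139527, -0.08040896,  0.83775377]), 'orientation': array([ 0.07098855, -0.65647898,  0.74690327, -0.07830379])}
{'vertical_fov': 65.70646984690485, 'cx': 259.1331910574223, 'cy': 190.62240880440964, 'xyz': array([ 0.31080775, -0.51965234,  0.38388367]), 'orientation': array([ 0.11384976,  0.83028787, -0.54040509, -0.0749841 ])}
{'time': 0.1, 'joints': array([-1.23940984e+00,  1.31075119e-01,  1.48913946e+00, -2.71389306e-05,
        1.52303178e+00, -8.54260105e-02]), 'joint_vel': array([ 0.00245724, -0.00175517, -0.00214422,  0.00105691,  0.00010055,
        0.00072252]), 'joint_efforts': array([ 1.18586882e-03, -5.61339426e+01, -4.93095803e+01,  7.70486752e-02,
        2.91348877e-02, -8.76347144e-05]), 'tool_pos': array([ 0.24273839, -0.54814612,  0.21771563]), 'orientation': array([-8.18945305e-04,  9.78361435e-01,  2.06901472e-01, -1.14881509e-04]), 'force': array([ 0.59904331, -0.22313339, -0.36064785]), 'torque': array([ 0.00620865,  0.04401203, -0.0308964 ]), 'finger_force': 0.0, 'finger_gap': 1.001317968031375}
```

View pics/s1.png

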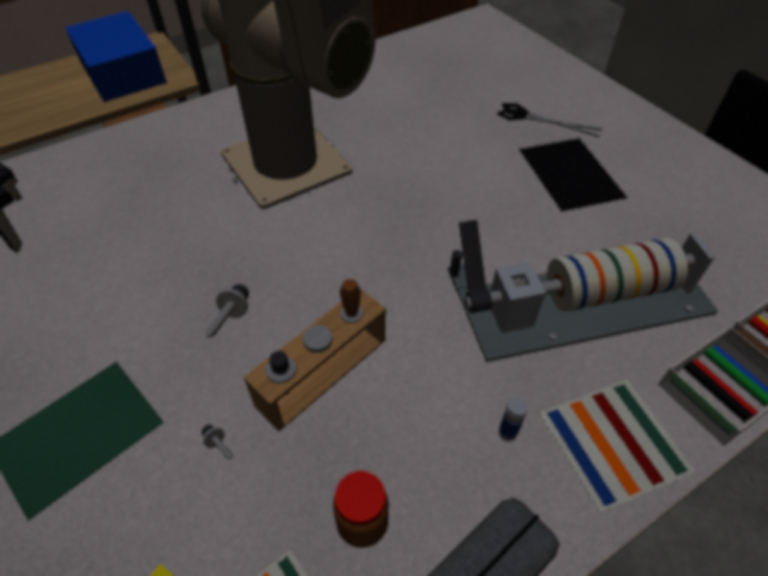

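View pics/t1.png

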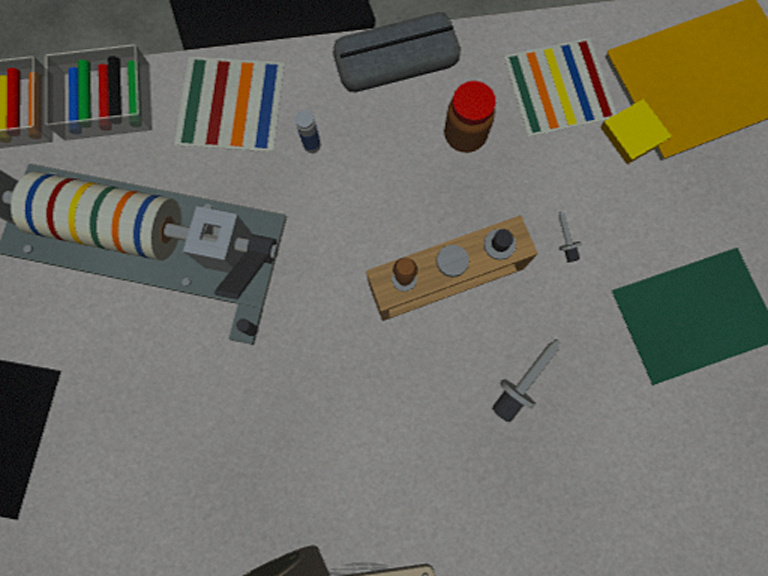

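The scene shows the stand with its block hole at top px (211,232)/1.5 and the raised lever. The rack holds the awl, the plug and the knobbed pin, whose knob is at top px (503,239)/1.5. The other two pins lying on the table are look-alikes. I'll enlarge both regions to measure.

```bash
python3 - <<'E'
import cv2,numpy as np
a=cv2.imread("pics/raw_t1.png");b=cv2.imread("pics/raw_s1.png")
def c(im,x,y,w=66,h=50):return cv2.resize(im[y:y+h,x:x+w],None,fx=6,fy=6,interpolation=cv2.INTER_CUBIC)
cv2.imwrite("pics/c1.png",np.vstack([np.hstack([c(a,115,130),c(a,300,135)]),np.hstack([c(b,300,170),c(b,160,215)])]))
E
```

```text
(no output)
```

View pics/c1.png

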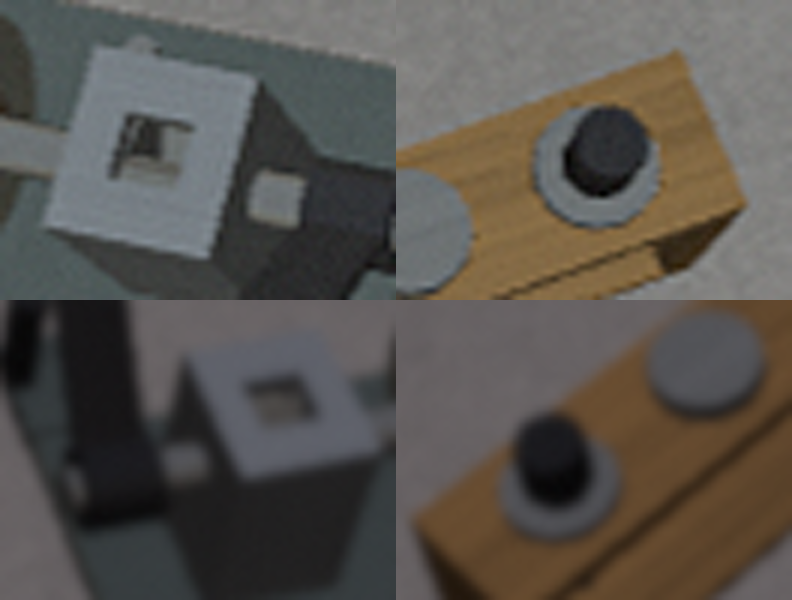

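```bash
python3 - <<'E'
from h import *
T=lambda x,y,z:atz("top",115+x/6,130+y/6,z)
C=[T(*p,.104) for p in((97,45),(258,78),(208,258),(45,228))]
print(np.round(C,4),np.mean(C,0))
print("hole",T(153,150,.104),atz("scene",347,186.7,.104))
ydir=(C[0]-C[1]+C[3]-C[2]); xdir=(C[1]-C[2]+C[0]-C[3])
for d in(ydir,xdir):print(np.degrees(np.arctan2(d[1],d[0])))
print("fl",atz("top",333,162.8,.096),atz("scene",187.2,246.7,.096))
print("knob",atz("top",336,158.8,.124),atz("scene",185.7,238.3,.124))
q=state()["orientation"];print(R.from_quat([q[1],q[2],q[3],q[0]]).as_matrix().round(3))
# rack direction
r=[atz("top",300+(680-396)/6,135+52/6,.09),atz("top",300,135+145/6,.09)];d=r[0]-r[1];print("rackdir",np.degrees(np.arctan2(d[1],d[0])))
E
```

```text
[[0.6256 0.1507 0.104 ]
 [0.6065 0.0966 0.104 ]
 [0.545  0.1179 0.104 ]
 [0.5626 0.1718 0.104 ]] [0.5849172  0.13427187 0.104     ]
hole [0.58538377 0.13393353 0.104     ] [0.58695894 0.1340135  0.104     ]
71.25930860372252
-18.788888360761295
fl [ 0.52057875 -0.25446887  0.096     ] [ 0.52532028 -0.25702264  0.096     ]
knob [ 0.52040997 -0.25516193  0.124     ] [ 0.52259707 -0.25488894  0.124     ]
[[ 0.914  0.405 -0.001]
 [ 0.405 -0.914  0.002]
 [ 0.    -0.002 -1.   ]]
rackdir -78.68722404417849
```

{"fn": "play_rows", "kwargs": {"increments": [[[0,22.1,53.3,2,-3.6],[0,22.1,53.3,2,-3.6],[0,22.1,53.3,0,-3.6],[0,22.1,53.3,0,-3.6],[0,22.1,53.3,0,-3.6],[0,22.1,53.3,0,-3.6],[0,22.1,53.3,0,-3.6],[0,22.1,53.3,0,-3.6],[0,22.1,53.3,0,-3.6],[0,22.1,53.3,0,-3.6],[0,22.1,53.3,0,-3.6],[0,22.1,53.3,0,-3.6]]]}}

```text
time: 1.6
tool_pos: [0.5084, 0.0929, 0.2224]
orientation: [0.0, 0.986, -0.169, -0.0]
force: [-0.2, 0.2, 0.2]
finger_gap: 0.008
finger_force: 0.0
```

{"fn": "play_rows", "kwargs": {"increments": [[[0,0,0,-20,0],[0,0,0,0,0]]]}}

```text
time: 1.85
tool_pos: [0.5063, 0.0907, 0.1999]
orientation: [0.001, 0.986, -0.167, -0.002]
force: [-0.4, -0.8, 0.1]
finger_gap: 0.01
finger_force: 0.0
```

{"fn": "play_rows", "kwargs": {"increments": [[[0,0,0,-15,0],[0,0,0,-15,0],[0,0,0,-12,0],[0,0,0,-12,0],[0,0,0,-12,0],[0,0,0,-12,0],[0,0,0,-12,0],[0,0,0,-12,0],[0,0,0,-10,0],[0,0,0,-8,0],[0,0,0,0,0]]]}}

```text
time: 3.22
tool_pos: [0.5075, 0.0909, 0.0815]
orientation: [0.0, 0.986, -0.168, -0.001]
force: [0.3, 0.5, 0.4]
finger_gap: 0.007
finger_force: 0.0
```

{"fn": "play_rows", "kwargs": {"increments": [[[0,0,0,-4,0],[0,0,0,-2,0],[0,0,0,0,0]]]}}

```text
time: 3.6
tool_pos: [0.5081, 0.0909, 0.0765]
orientation: [0.0, 0.986, -0.168, 0.0]
force: [0.1, 0.3, 0.1]
finger_gap: 0.004
finger_force: 0.0
```

```bash
python3 - <<'E'
from h import *
save("scene","s2.png",(260,90,500,250),3)
print(state()["tool_pos"],state()["force"])
E
```

```text
[0.5082066  0.09090565 0.07656965] [0.12380338 0.14401261 0.08761974]
```

View pics/s2.png

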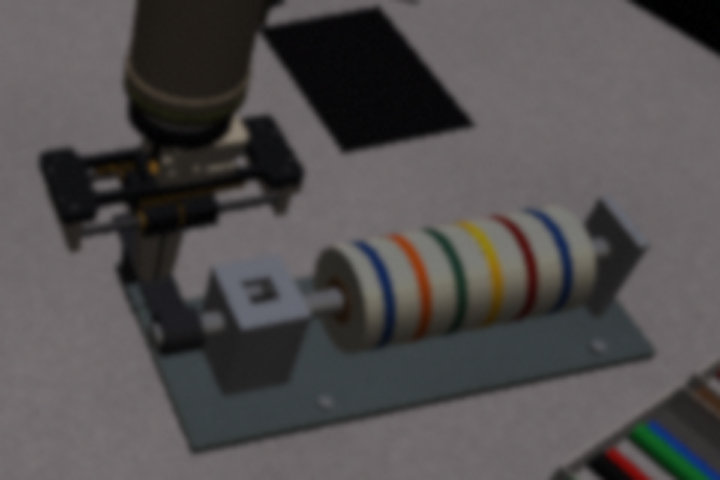

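The picture shows the fingers on the lever at about (155,275), with the lever nearly level. I'll press on until it meets the stop.

{"fn": "play_rows", "kwargs": {"increments": [[[0,0,0,-2,0],[0,0,0,-1,0],[0,0,0,0,0]]]}}

```text
time: 4.03
tool_pos: [0.5082, 0.091, 0.0742]
orientation: [0.0, 0.986, -0.168, 0.0]
force: [-4.1, -1.1, 8.3]
finger_gap: 0.006
finger_force: 4.1
```

{"fn": "play_rows", "kwargs": {"increments": [[[0,0,0,-2,0],[0,0,0,0,0]]]}}

```text
time: 4.28
tool_pos: [0.5083, 0.091, 0.0742]
orientation: [0.0, 0.986, -0.168, 0.0]
force: [-14.0, -1.7, 25.1]
finger_gap: 0.0
finger_force: 12.9
```

The lever is on its stop. Next I'll lift clear and go above the pin.

{"fn": "play_rows", "kwargs": {"increments": [[[0,0,0,20,0],[0,0,0,60,0],[0,0,0,58,0],[0.3,2,-50,0,0],[0.5,2,-58,0,0],[0.55,2,-58,0,0],[0.55,2,-58,0,0],[0.55,2,-58,0,0],[0.55,3,-58,0,0],[0.55,2,-6,0,0],[0.55,0,0,0,0],[0.55,0,0,0,0]]]}}

```text
time: 5.78
tool_pos: [0.5233, -0.2536, 0.2095]
orientation: [-0.0, 0.986, -0.167, -0.0]
force: [0.5, 0.4, 0.3]
finger_gap: 0.555
finger_force: 0.0
```

```bash
python3 - <<'E'
from h import *
import pickle
s=state();m=cam("wrist");save("wrist","w1.png",None,1.5)
pickle.dump(m,open("m1.pkl","wb"));print(s["tool_pos"],s["force"],m[2])
c,Rm,p=m
f=192/np.tan(np.radians(c["vertical_fov"])/2)
d=Rm.T@(np.array([.521,-.255,.124])-p);t=np.arccos(d[2]/np.linalg.norm(d));e=d[:2]/np.hypot(*d[:2]);print(1.5*(np.array([c["cx"],c["cy"]])+e*t*f))
E
```

```text
[ 0.52326276 -0.25364544  0.2095038 ] [0.46608329 0.42394169 0.25872623] [ 0.59350267 -0.28003083  0.37565248]
[389.24476536 295.78169301]
```

View pics/w1.png

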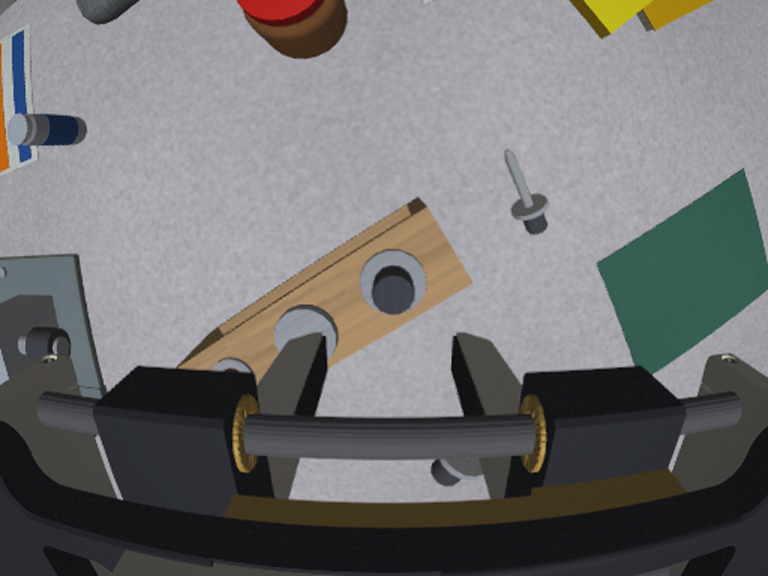

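The wrist view shows the knob's top centred near (394,290) and the flange centred near (393,281). The fingers are either side of it.

```bash
python3 - <<'E'
from h import *
import pickle
m=pickle.load(open("m1.pkl","rb"))
print(atz("wrist",394/1.5,290/1.5,.124,m),atz("wrist",393/1.5,281/1.5,.096,m),atz("wrist",393/1.5,281/1.5,.093,m))
a=atz("wrist",360/1.5,281/1.5,.096,m)-atz("wrist",427/1.5,281/1.5,.096,m);print(np.linalg.norm(a))
E
```

```text
[ 0.5234322  -0.25880802  0.124     ] [ 0.52160174 -0.25782164  0.096     ] [ 0.52083041 -0.25758338  0.093     ]
0.04359098442836225
```

{"fn": "play_rows", "kwargs": {"increments": [[[0.55,-1,-3.5,-30,0],[0.55,0,0,-30,0],[0.55,0,0,-25,0],[0.55,0,0,-15,0],[0.55,0,0,-9,0],[0.55,0,0,0,0],[0.2,0,0,0,0],[0.2,0,0,0,0],[0.2,0,0,0,0],[0.2,0,0,0,0]]], "squeeze": 30}}

```text
time: 7.08
tool_pos: [0.5225, -0.2587, 0.1013]
orientation: [0.0, 0.986, -0.168, 0.0]
force: [0.3, 1.3, 2.8]
finger_gap: 0.274
finger_force: 30.0
```

{"fn": "play_rows", "kwargs": {"increments": [[[0.2,0,0,0,0],[0.2,0,0,0,0]]]}}

```text
time: 7.32
tool_pos: [0.5225, -0.2587, 0.1013]
orientation: [0.0, 0.986, -0.168, 0.0]
force: [0.2, 1.0, 5.5]
finger_gap: 0.273
finger_force: 30.0
```

{"fn": "play_rows", "kwargs": {"increments": [[[0.2,0,0,10,0],[0.2,0,0,25,0],[0.2,0,0,40,0],[0.2,0,0,45,0],[0.2,0,0,40,0],[0.2,0,0,0,0],[0.2,0,0,0,0]]]}}

```text
time: 8.2
tool_pos: [0.5217, -0.2583, 0.2595]
orientation: [-0.0, 0.986, -0.168, -0.001]
force: [-0.6, -0.2, -1.7]
finger_gap: 0.273
finger_force: 30.0
```

{"fn": "play_rows", "kwargs": {"increments": [[[0.2,4,30,0,0],[0.2,8,48,0,0],[0.2,8,48,0,0],[0.2,8,48,0,0],[0.2,8,48,0,0],[0.2,8,48,0,0],[0.2,8,48,0,0],[0.2,8,46,-10,0],[0.2,4,28,-15,0],[0.2,0,0,0,0],[0.2,0,0,0,0],[0.2,0,0,0,0]]]}}

```text
time: 9.7
tool_pos: [0.5862, 0.1323, 0.2357]
orientation: [0.0, 0.986, -0.168, 0.0]
force: [0.3, -0.1, -1.9]
finger_gap: 0.273
finger_force: 30.0
```

```bash
python3 - <<'E'
from h import *
import pickle
s=state();m=cam("wrist");im=get_image("wrist")[:,:,::-1]
pickle.dump(m,open("m2.pkl","wb"));print(s["tool_pos"],s["finger_gap"])
s=get_image("scene")[:,:,::-1];t=get_image("top")[:,:,::-1]
f=lambda im,x,y:cv2.resize(im[y:y+75,x:x+100],None,fx=4,fy=4,interpolation=cv2.INTER_CUBIC)
w=cv2.resize(im[100:250,160:360],None,fx=2,fy=2)
cv2.imwrite("pics/i1.png",np.vstack([np.hstack([cv2.resize(im[140:290,160:360],None,fx=2,fy=2,interpolation=cv2.INTER_CUBIC),f(s,300,130)]),np.hstack([f(t,100,115),f(im,210,160)])]))
E
```

```text
[0.58619143 0.13233457 0.23574827] 0.27287885353998587
```

View pics/i1.png

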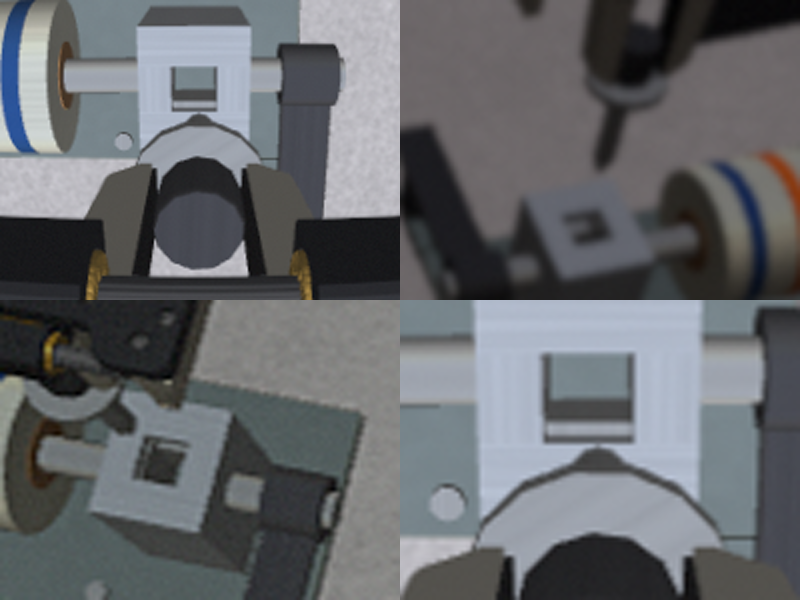

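The wrist crop shows the square hole at wrist px (257,184.4) and the pin tip showing beyond the flange at px (259.5,196.6).

```bash
python3 - <<'E'
from h import *
import pickle
m=pickle.load(open("m2.pkl","rb"))
print("hole",atz("wrist",257,184.4,.104,m),"tip",atz("wrist",259.5,197,.1545,m))
print("block edges mid",atz("wrist",210+(475+701-800)/8,184.4,.104,m))
p=state()["tool_pos"];t=np.radians(-19.3)
print(p)
E
```

```text
hole [0.58453845 0.13336138 0.104     ] tip [0.58531739 0.1304328  0.1545    ]
block edges mid [0.58453845 0.13336138 0.104     ]
[0.586392   0.13259479 0.23614465]
```

{"fn": "play_rows", "kwargs": {"increments": [[[0.2,0,2,-15,0],[0.2,0,0,-15,0],[0.2,0,0,-10,0],[0.2,0,0,-8,0],[0.2,0,0,-8,0],[0.2,0,0,-8,0],[0.2,0,0,0,0]]]}}

```text
time: 10.72
tool_pos: [0.5857, 0.1354, 0.1708]
orientation: [0.0, 0.986, -0.168, -0.001]
force: [-0.0, -0.2, -1.9]
finger_gap: 0.27
finger_force: 30.0
```

{"fn": "play_rows", "kwargs": {"increments": [[[0.2,0,0,-6,0],[0.2,0,0,-6,0],[0.2,0,0,-6,0],[0.2,0,0,0,0]]]}}

```text
time: 11.22
tool_pos: [0.5856, 0.1354, 0.1527]
orientation: [0.0, 0.986, -0.168, -0.001]
force: [-0.4, -0.4, -2.1]
finger_gap: 0.271
finger_force: 30.0
```

{"fn": "play_rows", "kwargs": {"increments": [[[0.2,0,0,-6,0],[0.2,0,0,-6,0],[0.2,0,0,-6,0],[0.2,0,0,-6,0],[0.2,0,0,-6,0],[0.2,0,0,-3,0],[0.2,0,0,0,0]]]}}

```text
time: 12.1
tool_pos: [0.5859, 0.1354, 0.1203]
orientation: [0.0, 0.986, -0.168, -0.0]
force: [0.1, -0.5, -1.5]
finger_gap: 0.271
finger_force: 30.0
```

{"fn": "play_rows", "kwargs": {"increments": [[[0.2,0,0,-2,0],[0.2,0,0,-1,0],[0.2,0,0,0,0]]]}}

```text
time: 12.48
tool_pos: [0.5861, 0.1355, 0.1176]
orientation: [0.0, 0.986, -0.168, -0.0]
force: [0.1, 0.3, -1.6]
finger_gap: 0.272
finger_force: 30.0
```

{"fn": "play_rows", "kwargs": {"increments": [[[0.2,0,0,-1,0],[0.2,0,0,-1,0],[0.2,0,0,0,0]]]}}

```text
time: 12.85
tool_pos: [0.586, 0.1355, 0.1155]
orientation: [0.0, 0.986, -0.168, -0.0]
force: [-0.0, -0.0, -2.3]
finger_gap: 0.273
finger_force: 30.0
```

{"fn": "play_rows", "kwargs": {"increments": [[[0.2,0,0,-1,0],[0.2,0,0,0,0]]]}}

```text
time: 13.1
tool_pos: [0.5863, 0.1355, 0.1153]
orientation: [-0.0, 0.986, -0.168, 0.0]
force: [-2.5, 0.8, 4.0]
finger_gap: 0.271
finger_force: 30.0
```

The flange met the block at the height I expected, so I'll release and lift away.

{"fn": "play_rows", "kwargs": {"increments": [[[0.35,0,0,0,0],[0.5,0,0,0,0],[0.5,0,0,0,0],[0.5,0,0,0,0],[0.5,0,0,15,0],[0.5,0,0,30,0],[0.5,0,0,40,0],[0.5,0,0,40,0],[0.5,-50,-30,0,0],[0.5,-50,-50,0,0],[0.5,-30,-50,0,0],[0.5,0,-50,0,0]]]}}

```text
time: 14.6
tool_pos: [0.4606, -0.0396, 0.2412]
orientation: [0.0, 0.986, -0.167, 0.001]
force: [0.2, 0.8, -0.9]
finger_gap: 0.499
finger_force: 0.0
```

```bash
python3 - <<'E'
from h import *
s=get_image("scene")[:,:,::-1];t=get_image("top")[:,:,::-1]
f=lambda im,x,y:cv2.resize(im[y:y+90,x:x+80],None,fx=5,fy=5,interpolation=cv2.INTER_CUBIC)
cv2.imwrite("pics/f1.png",np.hstack([f(s,290,135),f(t,110,125)]))
print(state()["tool_pos"],state()["finger_gap"])
E
```

```text
[ 0.46168052 -0.04263753  0.24123872] 0.5000961406400987
```

View pics/f1.png

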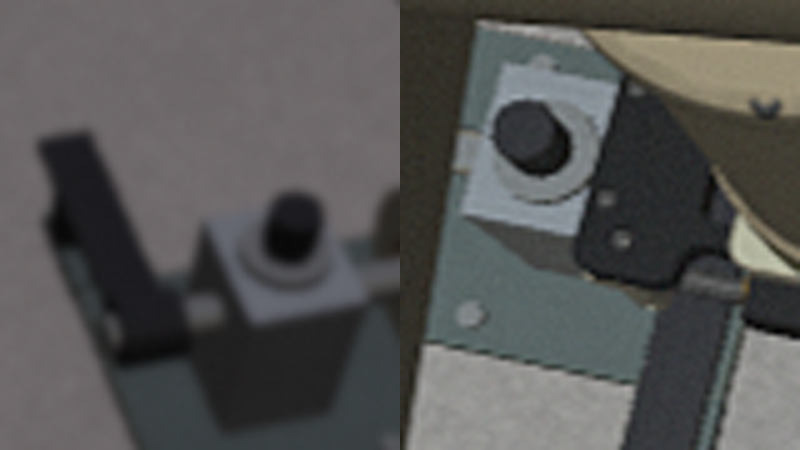

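The scene crop shows the pin's flange flat on the block, centred near (288,260), with the knob upright. The lever lies on its post near (65,220) and the gripper is clear, so I'm handing the job in.

```bash
python3 -c "
from workcell import *
print(job_done())"
```

```text
the job is handed in; nothing more can be done
None
```

I pressed the lever down level on its stop post, pushed the lock pin fully home with its flange flat on the block, let go and moved the arm clear, then handed the job in at about 14.7 s; no verdict came back.

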